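Fit the tube carrier on the touch mixer and hold it down to mix

TASK

Pick up the white tube carrier, the one with the upright handle, and fit it squarely on the mixer: its underside has a blind hole that must drop over the locating pin of the mixer's platform, so slide it along the platform's slot until it drops on and sits flat. Then press the carrier fully down, which runs the mixer, and finish while still holding it pressed down. Leave everything else on the table where it is.

Things in the scene. Friction and masses are not known exactly. Their poses are not given: they have to be found in the camera images.
- carrier: White plastic tube carrier, loose, 0.17 to 0.35 kg, upright on the table at the start. Block 76 (x) x 96 (y) x 32 mm high with an upright handle in the middle and six black-capped tubes (rows at x = +-26 mm; y = -33, 0, 33 mm; 16 mm across), tops 62 mm above the underside. Origin: centre of the underside, z up. The same when turned half a turn.
- carrier_grip (a point): Middle of the carrier's handle paddle, 86 mm above the underside, axes as the carrier's. The paddle is 14 mm thick (x), 46 mm wide (y), from 64 to 108 mm above the underside, on a neck 14 x 22 mm; grip it across its thickness.
- carrier_foot (a point): Centre of the carrier's underside, axes as the carrier's: the mouth of a round blind hole 18 mm across, 14 mm deep, for the pin. With the pin in the hole the carrier sits flat on the platform; resting on the pin's top it stands 10 mm higher.
- mixer: Touch-run tube mixer, a fixed white box 150 (x) x 140 (y) mm with a sprung aluminium platform 130 (x) x 120 (y) x 10 mm on top. Origin: centre of its underside on the table, z up, x along the dark slot in the platform.
- platform_top (a point): Centre of the platform's top face, 72 mm above the table at rest; x along the slot, z up; moves with the platform. A steel pin 12 mm across, 10 mm tall, bevelled top, is clamped in the slot at an unknown x from -15 to 15 mm, y = 0; visible from above until covered. The carrier goes on with its x axis along the slot, either way round.
- platform (a joint): How far the sprung platform is pressed down, m: 0 at rest, 0.008 at its stop. It starts to move at about 6 N in all and meets the stop at about 13 N (the carrier's weight, 2 to 3.5 N, counts but does not move it). It springs up again when let go; pin and carrier ride on it.
- plain_rack: Bystander, loose: plain white tube rack without a handle, 105 x 45 mm, 62 mm tall with its ten black-capped tubes. Origin at the centre of its underside, z up.
- tape_roll: Bystander, loose: roll of paper tape lying flat, 60 mm across, 16 mm high. Origin at the centre of its underside, z up.
- bottle: Bystander, loose: white plastic bottle with red cap, 72 mm across, 150 mm tall. Origin at the centre of its underside, z up.
- spatula_cup: Bystander, loose: clear cup with wooden spatulas, 72 mm across, about 145 mm tall. Origin at the centre of its underside, z up.
- cap_cup: Bystander, loose: low clear cup of green needle caps, 68 mm across, 67 mm tall. Origin at the centre of its underside, z up.
- swab_box: Bystander, loose: cardboard box 60 x 100 x 45 mm. Origin at the centre of its underside, z up.
- pen: Bystander, loose: blue pen, 130 mm long, lying flat. Origin at the centre of its underside, z up.
Mind the look-alikes: they are no part of the job. Leave any blue or purple look-alike of the carrier alone. What is shaped like the mixer but turquoise is not meant.

How it is judged (in metres and radians):
On the way, in this order (a step that is already met when the one before it is completed fails the run):
1. the carrier is lifted clear of the table in the gripper (height (world z) of carrier above 0.05 m and contact force between the fingers and carrier above 1 N), for 0.2 s.
2. the carrier has dropped over the pin and sits flat and square on the platform (z of carrier_foot in the frame of platform_top between -0.0025 and 0.0025 m and x of carrier_foot in the frame of platform_top between -0.022 and 0.022 m and y of carrier_foot in the frame of platform_top between -0.008 and 0.008 m and angle between carrier's own z axis and vertical below 0.06 rad and angle between the x axis of carrier and the x axis of platform_top, either way round below 0.2 rad), for 0.2 s.
At the end, for the whole second after the job is handed in: The carrier sits flat on the platform (within 2.5 mm, tilt under 0.06 rad), over the pin (within 22 mm of the platform's centre along the slot and 8 mm across it), square with it within 0.2 rad, and the fingers still hold it at rest with the platform pressed down more than 6 of its 8 mm (all of step 2 and value of joint platform above 0.006 m and contact force between the fingers and carrier above 2 N and linear speed of carrier below 0.02 m/s); the arm keeps its last pose, push and grip.
It fails at once if one of the bystanders is pushed away, over 30 mm (distance of any of plain_rack, tape_roll, bottle, spatula_cup, cap_cup, swab_box, pen from where it was at the start of the episode above 0.03 m).
It fails at once if one of the bystanders is tipped, over 0.5 rad (angle between any of plain_rack, tape_roll, bottle, spatula_cup, cap_cup, swab_box, pen's own z axis and vertical above 0.5 rad).
It also fails if it takes over 48 s, if anything falls off the work surface, if the arm or the gripper's body presses on something with over 40 N, if the wrist force passes 120 N, or if a joint passes its speed limit or range.

ROBOT

A 6-joint arm with a two-finger parallel gripper is mounted at the origin on the work surface. World frame = base frame: x ahead of the robot, y to its left, z up, the work surface at z = 0. Lengths are in mm, angles in rad, forces in N, time in s.
With the tool pointing down it reaches from about 250 to 725 mm from the base axis. Payload 4 kg.
Tool frame: the origin (TCP) lies midway between the tips of the shut fingers; the grasp point (between the pads) lies 19 mm behind it; z points along the fingers, y is the line along which they close (so a half turn about z gives the same grasp; the last joint's range is limited). The gripper opens to 85 mm and grips with 20 to 120 N. Pads are 22 mm wide; open, the fingers measure 114 mm over their backs; the gripper's body (76 mm by 85 mm) begins 54 mm behind the grasp point. The pads swing forward as they close: fully open they stand 13 mm farther back than shut.
Start: joints at [1.195, 0.241, 0.005, 1.335, 0, 1.571], TCP at [183.507, 465.107, 231.306] pointing down, gripper open.
Joint ranges: [-2.72, 2.72], [-1.05, 1.87], [-1.09, 1.28], [-1.99, 2.15], [-1.42, 1.44], [-3.14, 3.14]. Speed limits (rad/s): [2.79, 2.79, 3.14, 3.14, 3.14, 3.14].

INTERFACE

Orientations are given as a 3x3 rotation matrix whose columns are the frame's x, y, z axes.
In Python, from plant import env gives the robot as it stands.
- The arm moves only by the tool arm_command, never from a script. Its arguments are lists of equal length, an entry for each row: "claw": the opening, from 0 (shut) to 1 (fully open); "slide": the shift along the tool's x, y, z normalised to -1 to 1, where 1 is 0.5 m, a list of three; "spin": the turn about the tool's z normalised to -1 to 1, where 1 is pi rad. In form: {"claw": [claw, ...], "slide": [[dx, dy, dz], ...], "spin": [spin, ...]}. A call has 1 to 8 rows; each row is the pose to reach, as a shift and turn from the pose commanded when the call began, along the tool's axes at that moment, turning the shorter way round; what a row does not reach only later rows make up. A row lasts 1/10 s, in which the tool goes at most 50 mm and 8.59 degrees, less where a joint would pass 70% of its speed; a pose out of reach is approached as far as the arm can. A call with a number of a shift or a turn outside -1 to 1 is refused whole. A call with a gripper value outside its range is refused whole. The fingers move at their own pace and stop on an object; "newtons" is the grip in N (left out, the last holds). Time passes only in rows, so rows that repeat a pose let the fingers close. It gives the time, the measured TCP pose, the force, the opening and the grip force at its end, in the units of the state.
- env.get_state(): the state, without advancing time (a new reading comes with each control period).
- env.grab_frame(name): name is "scene" or "top" or "wrist"; returns the picture (480x640x3 uint8, red, green, blue); there is no depth.
- env.camera_params(name): a dict with "intrinsics" (3x3 intrinsics, pixels), "world_from_camera" (4x4, takes a point from camera to world coordinates); the wrist camera has in their place "mount" (4x4, takes a point from camera to tool coordinates, whose origin is the TCP and whose axes are the flange's). Camera axes: x right, y up, looking along -z (the intrinsics and any distortion apply to the point x, -y, -z); pixel columns grow to the right and rows downward; lengths in mm; the calibration is good to about 2 mm. A picture is of the moment at which its call begins: read the wrist's pose just before it. camera_params takes no time and is no camera call.
- env.hand_in(): hands the job in; it is judged then, once.
Trained networks look in the newest picture that a camera, given by its name, has taken for a name from the list of things; names that differ only in an ending like _2 or _b are one class to them, and where a whole thing is asked for, a point or a joint stands for the part that bears it (a point fixed in the world has none). Each returns a list of dicts, best first, with "conf" (0 to 1); they miss things now and then, are a little off and sometimes report something else, mostly with a low value. They report only what shows in the picture. A call takes as long as a camera call. They do not tell look-alikes from the thing itself.
- env.search_frame(label, camera): "bbox" ([left, top, right, bottom] in pixels, round what is visible of it).
- env.silhouettes(label, camera): "pixels" (480x640 bool, what is visible of it) and "bbox" ([left, top, right, bottom] in pixels, round what is visible of it).
- env.pinpoint(label, camera): "pixel" ([column, row] in pixels: a listed point, or the origin of a listed thing).
The state is a dict: "time_s": time; "q": joint angles; "joint_vel": joint speeds; "tau": joint torques, N m; "eef_pos": TCP position; "orientation": TCP orientation; "ft_force": force on the tool from outside, world axes, zero at the start; "ft_torque": the same for the moment, N m; "grip_width": opening from 0.0 (shut) to 1.0 (fully open); "grasp_force": force on a finger pad.
Only numpy, scipy, OpenCV 4.12 (cv2) and the standard library are available. Lean on these libraries where they do the work, as an engineer would, in place of code of your own. Each camera call takes 0.05 s, during which the arm holds its last target. There are 200 camera calls.

## Working session

There is one attempt and no reset: what is moved stays moved. The work goes in short steps, Python scripts to look and compute and a tool call to move; the robot and the scene stay as the last step left them, time stands still between calls to the robot, and variables do not carry over. Pictures are saved under pics/ and viewed, at most 10 in all, crops included, and the job is handed in when it is done.

Besides the shell and the picture viewer there is one more tool, called after "Request:" as a command line: name --pt "numbers of a row" for each row, then --argument value for the rest. arm_command: Moves the arm, as the interface text tells. Its arguments: {"type":"object","properties":{"claw":{"type":"array"},"slide":{"type":"array"},"spin":{"type":"array"},"newtons":{"type":"number"}},"required":["claw","slide","spin"]}

```bash
mkdir -p pics && cat > h.py <<'E'
import numpy as np, cv2
from plant import env
def cam(name):
    p=env.camera_params(name); K=np.array(p["intrinsics"])
    if "mount" in p:
        s=env.get_state(); T=np.eye(4); T[:3,:3]=s["orientation"]; T[:3,3]=s["eef_pos"]
        return K,T@np.array(p["mount"]),p
    return K,np.array(p["world_from_camera"]),p
def ray(px,z,K,T):
    d=np.linalg.inv(K)@[px[0],px[1],1]; d=T[:3,:3]@[d[0],-d[1],-d[2]]
    o=T[:3,3]; return o+d*(z-o[2])/d[2]
def proj(P,K,T):
    c=np.linalg.inv(T)@np.append(P,1); u=K@[c[0],-c[1],-c[2]]; return u[:2]/u[2]
E
python3 - <<'E'
from h import *
ims=[]
for n in ("top","scene"):
    K,T,p=cam(n); im=env.grab_frame(n); cv2.imwrite(f"pics/{n}0.png",im[:,:,::-1])
    print(n,[k for k in p],T[:3,3].round())
    for l,z in (("carrier_grip",86),("carrier",0),("mixer",0),("platform_top",72)):
        for r in env.pinpoint(l,n)[:4]:
            print(l,np.round(r["pixel"]),round(r["conf"],2),ray(r["pixel"],z,K,T).round())
print(env.get_state()["orientation"])
E
```

```text
top ['intrinsics', 'world_from_camera'] [ 509.   -8. 1121.]
carrier_grip [437. 233.] 0.91 [ 579. -250.   86.]
carrier_grip [430. 313.] 0.8 [ 405. -227.   86.]
carrier_grip [504. 266.] 0.69 [ 504. -394.   86.]
carrier_grip [450. 170.] 0.56 [ 717. -284.   86.]
carrier [429. 234.] 0.96 [ 582. -251.    0.]
carrier [418. 311.] 0.85 [ 402. -219.    0.]
carrier [443. 176.] 0.71 [ 719. -290.    0.]
carrier [218. 286.] 0.69 [474. 251.   0.]
mixer [182. 198.] 0.96 [684. 333.   0.]
mixer [218. 288.] 0.62 [469. 250.   0.]
platform_top [176. 190.] 0.65 [693. 326.  72.]
scene ['intrinsics', 'world_from_camera'] [1299. -154. 1059.]
carrier_grip [205. 245.] 0.79 [ 576. -251.   86.]
carrier_grip [191. 307.] 0.66 [ 714. -289.   86.]
carrier [215. 204.] 0.73 [ 401. -226.    0.]
carrier [213. 269.] 0.66 [ 580. -249.    0.]
carrier [201. 332.] 0.58 [ 723. -287.    0.]
mixer [423. 193.] 0.76 [471. 254.   0.]
platform_top [430. 175.] 0.91 [480. 256.  72.]
platform_top [497. 243.] 0.79 [686. 334.  72.]
[[-9.30213131e-01  3.67019795e-01  2.23286523e-05]
 [ 3.67019793e-01  9.30213131e-01 -4.57579387e-05]
 [-3.75644749e-05 -3.43695780e-05 -9.99999999e-01]]
```

View pics/top0.png

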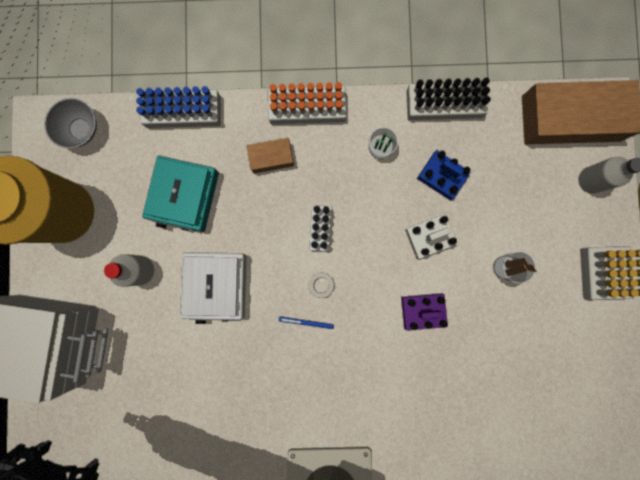

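View pics/scene0.png

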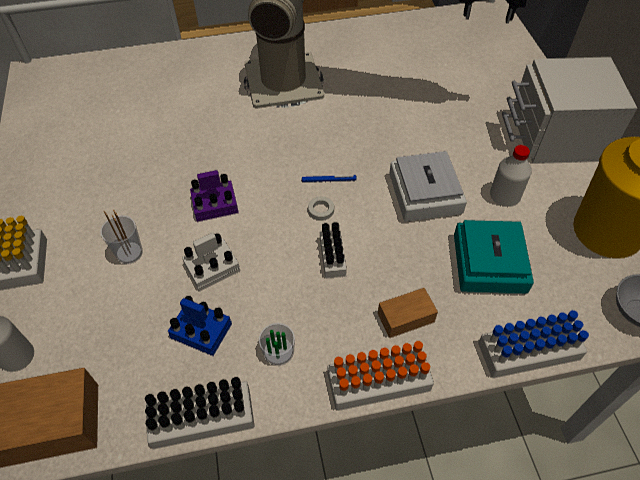

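The top picture shows three handled carriers: purple (425,312), white (432,236) and blue (445,174). White fits the description. There are two mixers: turquoise (180,193) and white (213,287), and white is the one meant. I'll confirm both in one enlarged crop.

```bash
python3 - <<'E'
from h import *
im=cv2.imread("pics/top0.png")
a=cv2.resize(im[200:275,395:470],(400,400),interpolation=cv2.INTER_CUBIC)
b=cv2.resize(im[247:327,173:253],(400,400),interpolation=cv2.INTER_CUBIC)
cv2.imwrite("pics/crop0.png",np.hstack([a,b]))
p=env.camera_params("wrist");print(np.round(p["mount"],3),p["intrinsics"])
K,T,_=cam("top")
m=env.silhouettes("carrier","top")
for r in m[:5]:print(r["bbox"],r["conf"])
E
```

```text
[[-2.00000e-03  9.54000e-01  3.00000e-01  7.67040e+01]
 [ 1.00000e+00  1.00000e-03  1.00000e-03 -6.45000e-01]
 [ 0.00000e+00  3.00000e-01 -9.54000e-01 -1.41919e+02]
 [ 0.00000e+00  0.00000e+00  0.00000e+00  1.00000e+00]] [[377.28212516   0.         317.5716668 ]
 [  0.         377.28212516 242.34057422]
 [  0.           0.           1.        ]]
[404.4, 212.9, 457.8, 258.0] 0.93
[419.0, 149.7, 470.9, 197.0] 0.93
[400.2, 295.2, 445.9, 327.3] 0.81
```

View pics/crop0.png

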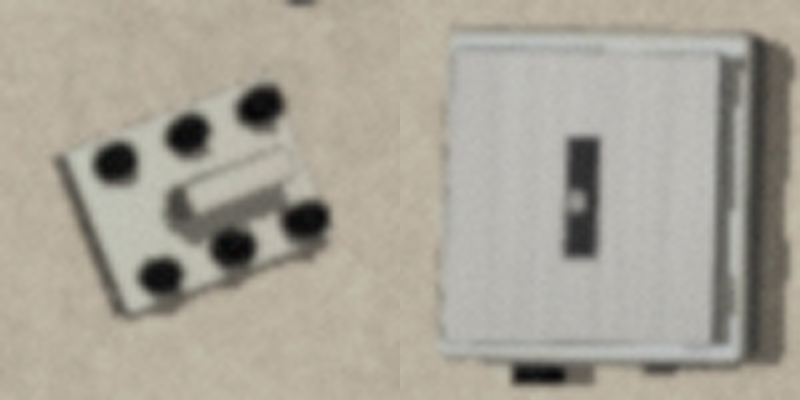

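The crop confirms it: the left half is the white handled carrier (caps seen, centre about (434,235) in top), the right half the white mixer with the slot centre at crop (582,197) and the pin at (577,202).

```bash
cat >> h.py <<'E'
def go(P,yaw):
    "shift/turn numbers to TCP P with tool y at yaw (deg, mod 180)"
    s=env.get_state(); R=np.array(s["orientation"]); d=R.T@(np.array(P)-s["eef_pos"])/500
    w=(yaw-np.degrees(np.arctan2(R[1,1],R[0,1]))+90)%180-90
    print("slide",d.round(4),"spin",round(-w/180,4),"eef",np.round(s["eef_pos"],1),"q",np.round(s["q"],2))
E
python3 - <<'E'
from h import *
K,T,_=cam("top")
f=lambda x,y:(395+x/5.3333-.4,200+y/5.3333-.4)
C=ray(f(210.5,189.5),62,K,T);print("carrier",C.round(1))
a=ray(f(188,132),62,K,T)-ray(f(233,247),62,K,T);print("yaw",np.degrees(np.arctan2(a[1],a[0])))
g=lambda x,y:(173+(x-400+182*0)/5-.4,247+y/5-.4)
print("slot",ray(g(582,197),72,K,T).round(1),"pin",ray(g(577,202),82,K,T).round(1))
go([470,250,260],-2); go([C[0],C[1],260],21)
E
```

```text
carrier [ 575.8 -249.3   62. ]
yaw 18.96367374474829
slot [476.3 253.9  72. ] pin [474.5 253.6  82. ]
slide [-0.6909 -0.1898 -0.0574] spin 0.3915 eef [183.5 465.1 231.3] q [ 1.19  0.24  0.    1.34 -0.    1.57]
slide [-1.2542 -1.0412 -0.0574] spin 0.2637 eef [183.5 465.1 231.3] q [ 1.19  0.24  0.    1.34 -0.    1.57]
```

Request:
arm_command --claw '[1,1,1,1,1,1,1,1]' --pt "-0.69 -0.19 -0.06" --pt "-0.69 -0.19 -0.06" --pt "-0.69 -0.19 -0.06" --pt "-0.69 -0.19 -0.06" --pt "-0.69 -0.19 -0.06" --pt "-0.69 -0.19 -0.06" --pt "-0.69 -0.19 -0.06" --pt "-0.69 -0.19 -0.06" --spin '[0.39,0.39,0.39,0.39,0.39,0.39,0.39,0.39]'

```text
time_s: 1.35
eef_pos: [473.5, 246.8, 261.6]
orientation: [[0.017, 1.0, 0.002], [1.0, -0.017, -0.0], [-0.0, 0.002, -1.0]]
ft_force: [0.1, 1.1, -0.6]
grip_width: 0.995
grasp_force: 0.0
```

```bash
python3 - <<'E'
from h import *
K,T,_=cam("wrist"); s=env.get_state(); im=env.grab_frame("wrist"); cv2.imwrite("pics/w1.png",im[:,:,::-1])
np.savez("w1.npz",K=K,T=T)
print(s["time_s"],np.abs(s["joint_vel"]).max(),s["ft_force"])
for r in env.pinpoint("platform_top","wrist")[:2]: print(r,ray(r["pixel"],72,K,T).round(1))
go([575.8,-249.3,260],19)
E
```

```text
1.35 1.3701958311443145 [ 0.0802358   1.08259554 -0.5757894 ]
{'pixel': [573.4, 112.5], 'conf': 0.93} [687.8 327.6  72. ]
{'pixel': [317.0, 206.7], 'conf': 0.87} [473.  251.9  72. ]
slide [-0.9938  0.218   0.0023] spin -0.1084 eef [471.2 248.6 261.1] q [ 0.49  0.3   0.16  1.43 -0.    2.07]
```

View pics/w1.png

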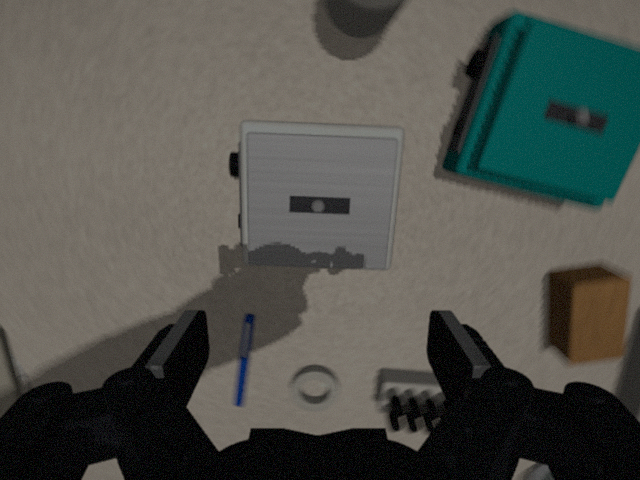

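The wrist picture shows the white mixer with its slot from (290,205) to (350,205) and the pin at (318,207). Next I'll work out its position and go to the carrier.

```bash
python3 - <<'E'
from h import *
d=np.load("w1.npz");K,T=d["K"],d["T"]
im=cv2.imread("pics/w1.png",0)
sub=im[190:220,280:360]; ys,xs=np.where(sub<60); pts=np.c_[xs+280,ys+190].astype(np.float32)
r=cv2.minAreaRect(pts); print(r); b=cv2.boxPoints(r)
W=np.array([ray(p,72,K,T)[:2] for p in b]); print(W.round(1),W.mean(0))
c=[ray(p,72,K,T)[:2] for p in((247,133),(398,139),(388,269),(247,267))]; print(np.round(c,1),np.mean(c,0))
print("pin",ray((318.3,206.5),82,K,T))
y,x=np.where(im[195:218,305:332]>95); print(x.mean()+305,y.mean()+195,len(x))
E
```

```text
((319.36700439453125, 204.55941772460938), (59.422122955322266, 15.680837631225586), 2.4895529747009277)
[[448.1 248.4]
 [449.3 262.6]
 [501.9 259.2]
 [501.4 245. ]] [475.14459722 253.80412091]
[[415.1 316.4]
 [542.8 309.1]
 [538.7 190.9]
 [406.  195.5]] [475.6713232  252.96429844]
pin [474.13415015 254.24405514  82.        ]
318.0536912751678 210.28187919463087 149
```

Request:
arm_command --claw '[1,1,1,1,1,1,1,1]' --pt "-0.99 0.22 0" --pt "-0.99 0.22 0" --pt "-0.99 0.22 0" --pt "-0.99 0.22 0" --pt "-0.99 0.22 0" --pt "-0.99 0.22 0" --pt "-0.99 0.22 0" --pt "-0.99 0.22 0" --spin '[-0.11,-0.11,-0.11,-0.11,-0.11,-0.11,-0.11,-0.11]'

```text
time_s: 2.25
eef_pos: [552.4, -131.5, 261.5]
orientation: [[-0.34, 0.941, 0.0], [0.941, 0.34, 0.001], [0.0, 0.0, -1.0]]
ft_force: [1.6, 0.6, 0.1]
grip_width: 1.001
grasp_force: 0.0
```

```bash
python3 - <<'E'
from h import *
go([577,-249.3,200],19)
E
```

```text
slide [-0.2385 -0.0338  0.1229] spin 0.0047 eef [ 552.4 -131.5  261.5] q [-0.23  0.37  0.26  1.46  0.    0.99]
```

Request:
arm_command --claw '[1,1,1,1,1]' --pt "-0.2 -0.03 0.12" --pt "-0.2 -0.03 0.12" --pt "-0.2 -0.03 0.12" --pt "-0.2 -0.03 0.12" --pt "-0.2 -0.03 0.12" --spin '[0,0,0,0,0]'

```text
time_s: 2.75
eef_pos: [571.8, -228.8, 201.6]
orientation: [[-0.337, 0.942, -0.0], [0.942, 0.337, 0.001], [0.001, 0.0, -1.0]]
ft_force: [-0.1, 0.6, -0.0]
grip_width: 0.996
grasp_force: 0.0
```

```bash
python3 - <<'E'
from h import *
K,T,_=cam("wrist"); im=env.grab_frame("wrist"); cv2.imwrite("pics/w2.png",im[:,:,::-1]); np.savez("w2.npz",K=K,T=T)
s=env.get_state();print(s["eef_pos"],np.abs(s["joint_vel"]).max())
for l,z in(("carrier_grip",86),("carrier",0)):
  for r in env.pinpoint(l,"wrist")[:3]: print(l,r,ray(r["pixel"],z,K,T).round(1))
E
```

```text
[ 572.16542947 -228.54030367  202.4336475 ] 0.01528002441263953
carrier_grip {'pixel': [311.5, 266.7], 'conf': 0.82} [ 574.7 -252.5   86. ]
carrier_grip {'pixel': [80.2, 153.3], 'conf': 0.76} [ 402.7 -227.8   86. ]
carrier {'pixel': [315.0, 231.9], 'conf': 0.73} [ 575.9 -249.9    0. ]
carrier {'pixel': [431.3, 310.5], 'conf': 0.71} [ 714.2 -288.3    0. ]
carrier {'pixel': [135.3, 145.7], 'conf': 0.64} [ 399.9 -228.5    0. ]
```

View pics/w2.png

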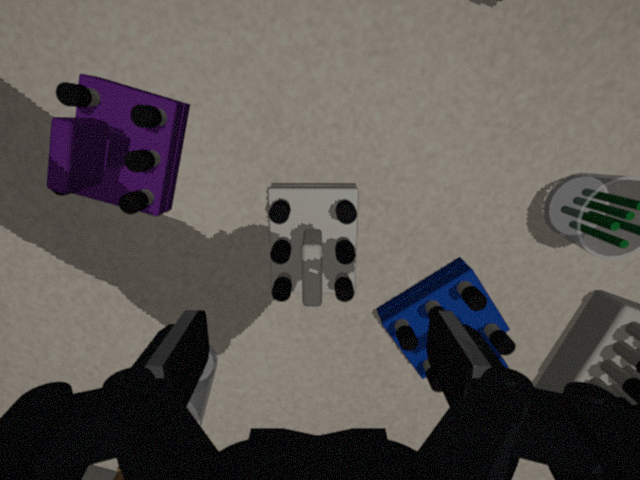

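White carrier in the centre: caps from (280,211) to (344,289), paddle around (312,268), square with the tool.

```bash
python3 - <<'E'
from h import *
d=np.load("w2.npz");K,T=d["K"],d["T"]
c=np.array([ray(p,60,K,T)[:2] for p in((280,209),(346,209),(281,248),(345,249),(282,286),(344,287))])
m=c.mean(0); a=(c[1::2]-c[::2]).mean(0); print(m,np.degrees(np.arctan2(a[1],a[0])),np.linalg.norm(a))
print("paddle",ray((312,290),108,K,T),ray((312,268.),108,K,T))
go([m[0],m[1],73],19.5)
E
```

```text
[ 573.75753657 -247.36991685] 18.93904560744536 50.657677159148506
paddle [ 578.17188058 -260.24016858  108.        ] [ 572.8601004  -245.09314891  108.        ]
slide [-0.0359 -0.0107  0.2601] spin 0.0011 eef [ 572.5 -228.6  203. ] q [-0.38  0.49  0.29  1.37  0.    0.85]
```

Request:
arm_command --claw '[1,1,1,1,1,1,1,1]' --pt "-0.039 -0.01 0.06" --pt "-0.039 -0.01 0.12" --pt "-0.039 -0.01 0.18" --pt "-0.039 -0.01 0.22" --pt "-0.039 -0.01 0.24" --pt "-0.039 -0.01 0.26" --pt "-0.039 -0.01 0.26" --pt "-0.039 -0.01 0.26" --spin '[0,0,0,0,0,0,0,0]'

```text
time_s: 3.7
eef_pos: [574.3, -250.5, 72.5]
orientation: [[-0.335, 0.942, 0.002], [0.942, 0.335, -0.001], [-0.001, 0.001, -1.0]]
ft_force: [-0.2, 0.2, 0.6]
grip_width: 0.992
grasp_force: 0.0
```

Request:
arm_command --claw '[0,0,0,0,0,0,0,0]' --pt "0 0 0" --pt "0 0 0" --pt "0 0 0" --pt "0 0 0" --pt "0 0 0" --pt "0 0 0" --pt "0 0 0" --pt "0 0 0" --spin '[0,0,0,0,0,0,0,0]' --newtons 50

```text
time_s: 4.5
eef_pos: [573.4, -250.5, 71.2]
orientation: [[-0.334, 0.943, -0.0], [0.943, 0.334, 0.0], [0.0, -0.0, -1.0]]
ft_force: [0.0, 0.3, -0.3]
grip_width: 0.153
grasp_force: 53.9
```

Request:
arm_command --claw '[0,0,0,0,0,0,0,0]' --pt "0 0 -0.04" --pt "0 0 -0.1" --pt "0 0 -0.18" --pt "0 0 -0.26" --pt "0 0 -0.32" --pt "0 0 -0.32" --pt "0 0 -0.32" --pt "0 0 -0.32" --spin '[0,0,0,0,0,0,0,0]'

```text
time_s: 5.3
eef_pos: [572.3, -250.0, 228.9]
orientation: [[-0.334, 0.943, -0.004], [0.943, 0.334, 0.002], [0.003, -0.003, -1.0]]
ft_force: [0.2, 0.4, -1.5]
grip_width: 0.158
grasp_force: 53.5
```

```bash
python3 - <<'E'
from h import *
s=env.get_state(); print(s["ft_force"],s["ft_torque"],s["grip_width"],s["grasp_force"])
K,T,_=cam("wrist"); im=env.grab_frame("wrist"); cv2.imwrite("pics/w3.png",im[:,:,::-1]); np.savez("w3.npz",K=K,T=T,P=s["eef_pos"],R=s["orientation"])
go([470,250,232],-2.7)
E
```

```text
[ 0.19647122  0.42712736 -1.45384688] [ 0.03333158  0.03818747 -0.02089301] 0.15785391908560276 53.504045605659485
slide [ 1.0109  0.1412 -0.0039] spin 0.1234 eef [ 572.3 -250.   228.7] q [-0.41  0.5   0.38  1.45 -0.    0.82]
```

View pics/w3.png

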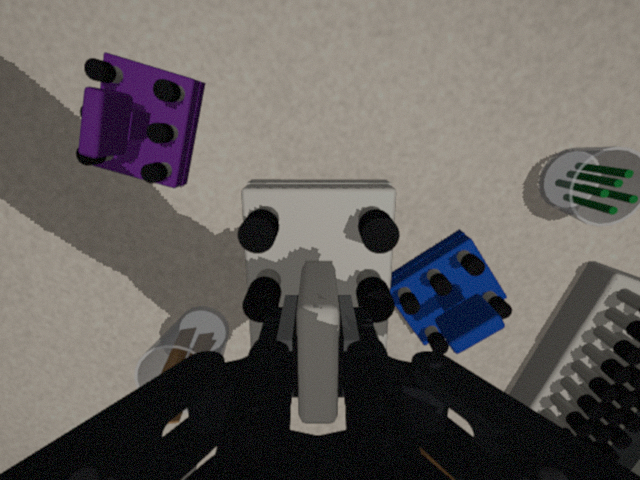

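```bash
python3 - <<'E'
from h import *
p=env.camera_params("wrist");K=np.array(p["intrinsics"]);M=np.array(p["mount"])
# tool coords; planes at tool z
for px,z in(((259,226),10),((378,227),10),((243,187),40),((395,187),40),((244,181),72),((394,181),72)):
    print(px,ray(px,z,K,M).round(1))
E
```

```text
(259, 226) [ 35.6 -25.   10. ]
(378, 227) [35.1 24.6 10. ]
(243, 187) [ 47.1 -36.6  40. ]
(395, 187) [47.  36.8 40. ]
(244, 181) [ 45.4 -42.2  72. ]
(394, 181) [45.2 42.6 72. ]
```

Request:
arm_command --claw '[0,0,0,0,0,0,0,0]' --pt "0.08 0.01 0" --pt "0.17 0.024 0" --pt "0.26 0.036 0" --pt "0.35 0.049 0" --pt "0.44 0.061 0" --pt "0.53 0.074 0" --pt "0.62 0.087 0" --pt "0.71 0.099 0" --spin '[0.01,0.02,0.03,0.045,0.06,0.075,0.09,0.1]'

```text
time_s: 6.15
eef_pos: [499.9, 102.1, 229.6]
orientation: [[-0.025, 1.0, -0.003], [1.0, 0.025, -0.001], [-0.001, -0.003, -1.0]]
ft_force: [1.4, 0.4, -2.3]
grip_width: 0.154
grasp_force: 53.4
```

Request:
arm_command --claw '[0,0,0,0,0]' --pt "0.08 0 0" --pt "0.15 0 0" --pt "0.22 0 0" --pt "0.25 0 0" --pt "0.25 0 0" --spin '[0.02,0.02,0.02,0.02,0.02]'

```text
time_s: 6.65
eef_pos: [497.3, 227.1, 229.6]
orientation: [[0.033, 0.999, -0.003], [0.999, -0.033, -0.001], [-0.001, -0.003, -1.0]]
ft_force: [-0.4, -0.3, -1.3]
grip_width: 0.16
grasp_force: 53.4
```

```bash
python3 - <<'E'
from h import *
go([475,254,170],-2.7)
E
```

```text
slide [ 0.0525 -0.046   0.1192] spin 0.0045 eef [497.3 227.1 229.6] q [ 0.43  0.34  0.13  1.37 -0.    2.03]
```

Request:
arm_command --claw '[0,0,0,0,0,0]' --pt "0.053 -0.046 0.04" --pt "0.053 -0.046 0.09" --pt "0.053 -0.046 0.125" --pt "0.053 -0.046 0.125" --pt "0.053 -0.046 0.125" --pt "0.053 -0.046 0.125" --spin '[0,0,0,0,0,0]'

```text
time_s: 7.25
eef_pos: [477.2, 252.4, 169.9]
orientation: [[0.038, 0.999, 0.002], [0.999, -0.038, 0.001], [0.001, 0.002, -1.0]]
ft_force: [-0.2, -0.6, -2.0]
grip_width: 0.156
grasp_force: 53.3
```

```bash
python3 - <<'E'
from h import *
s=env.get_state(); print(s["ft_force"])
K,T,_=cam("wrist"); im=env.grab_frame("wrist"); cv2.imwrite("pics/w4.png",im[:,:,::-1])
go([474.5,254,157],-2.7)
E
```

```text
[-0.23966494 -0.55660285 -1.97380465]
slide [ 0.0025 -0.0057  0.0262] spin 0.0031 eef [477.3 252.6 170.1] q [ 0.49  0.35 -0.01  1.21 -0.    2.1 ]
```

View pics/w4.png

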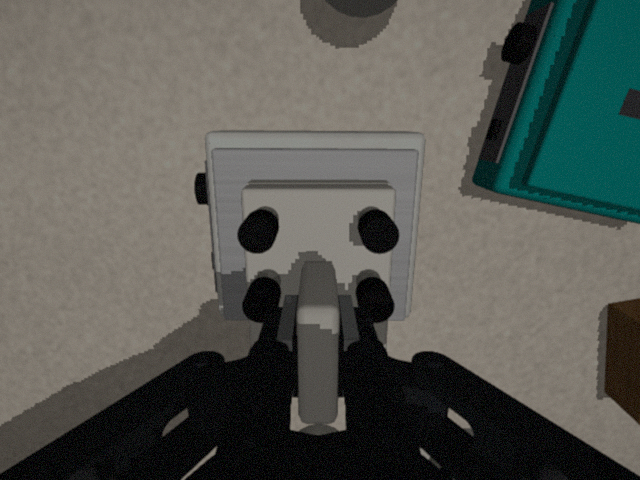

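Carrier hovers square over the platform; the platform's far edge runs from (211,150) to (418,150).

```bash
python3 - <<'E'
from h import *
K,T,_=cam("wrist")
a,b=ray((211.5,150),72,K,T),ray((417.5,150),72,K,T);print(a,b,(a+b)/2)
E
```

```text
[413.74965929 315.7734908   72.        ] [541.25325344 310.76018307  72.        ] [477.50145637 313.26683694  72.        ]
```

Request:
arm_command --claw '[0,0,0,0,0]' --pt "0.002 -0.006 0.012" --pt "0.002 -0.006 0.024" --pt "0.002 -0.006 0.024" --pt "0.002 -0.006 0.024" --pt "0.002 -0.006 0.024" --spin '[0,0,0,0,0]'

```text
time_s: 7.8
eef_pos: [473.3, 254.1, 156.9]
orientation: [[0.036, 0.999, 0.0], [0.999, -0.036, 0.0], [0.0, 0.0, -1.0]]
ft_force: [-0.3, -0.3, -2.6]
grip_width: 0.154
grasp_force: 53.4
```

Request:
arm_command --claw '[0,0,0,0,0,0]' --pt "0 0 0.005" --pt "0 0 0.008" --pt "0 0 0.011" --pt "0 0 0.013" --pt "0 0 0.013" --pt "0 0 0.013" --spin '[0,0,0,0,0,0]'

```text
time_s: 8.4
eef_pos: [473.3, 254.0, 150.3]
orientation: [[0.036, 0.999, -0.0], [0.999, -0.036, -0.0], [-0.0, -0.0, -1.0]]
ft_force: [-0.7, 0.7, -1.8]
grip_width: 0.157
grasp_force: 53.4
```

Request:
arm_command --claw '[0,0,0,0,0,0]' --pt "0 0 0.004" --pt "0 0 0.008" --pt "0 0 0.011" --pt "0 0 0.013" --pt "0 0 0.014" --pt "0 0 0.014" --spin '[0,0,0,0,0,0]'

```text
time_s: 9.0
eef_pos: [473.3, 254.0, 143.3]
orientation: [[0.036, 0.999, -0.0], [0.999, -0.036, 0.0], [0.0, -0.0, -1.0]]
ft_force: [0.0, -0.9, -1.5]
grip_width: 0.159
grasp_force: 53.4
```

Request:
arm_command --claw '[0,0,0,0,0,0]' --pt "0 0 0.002" --pt "0 0 0.003" --pt "0 0 0.003" --pt "0 0 0.003" --pt "0 0 0.003" --pt "0 0 0.003" --spin '[0,0,0,0,0,0]'

```text
time_s: 9.6
eef_pos: [473.5, 254.0, 142.1]
orientation: [[0.037, 0.999, 0.001], [0.999, -0.037, 0.0], [0.0, 0.001, -1.0]]
ft_force: [-0.9, -2.9, 5.2]
grip_width: 0.158
grasp_force: 54.4
```

The platform pushes back at about 142 mm, so the pin is in and the carrier seated. Next I'll press down.

Request:
arm_command --claw '[0,0,0,0,0,0,0,0]' --pt "0 0 0.003" --pt "0 0 0.006" --pt "0 0 0.009" --pt "0 0 0.012" --pt "0 0 0.015" --pt "0 0 0.017" --pt "0 0 0.017" --pt "0 0 0.017" --spin '[0,0,0,0,0,0,0,0]'

```text
time_s: 10.4
eef_pos: [473.6, 254.0, 135.1]
orientation: [[0.037, 0.999, 0.002], [0.999, -0.037, 0.0], [0.001, 0.002, -1.0]]
ft_force: [-1.8, -3.7, 12.5]
grip_width: 0.153
grasp_force: 55.7
```

Request:
arm_command --claw '[0,0,0,0,0,0]' --pt "0 0 0.002" --pt "0 0 0.004" --pt "0 0 0.004" --pt "0 0 0.004" --pt "0 0 0.004" --pt "0 0 0.004" --spin '[0,0,0,0,0,0]'

```text
time_s: 11.0
eef_pos: [473.7, 254.0, 135.0]
orientation: [[0.037, 0.999, 0.003], [0.999, -0.037, 0.001], [0.001, 0.003, -1.0]]
ft_force: [-5.3, -4.8, 24.0]
grip_width: 0.158
grasp_force: 57.1
```

```bash
python3 - <<'E'
from h import *
s=env.get_state(); print(s["eef_pos"],s["ft_force"],s["ft_torque"],s["grasp_force"])
for n in("wrist","scene"):
    im=env.grab_frame(n)
    if n=="scene": im=cv2.resize(im[120:240,360:500],None,fx=3,fy=3)[:360,:420]; b=im
    else: a=cv2.resize(im,(380,285))
c=np.zeros((360,800,3),np.uint8); c[:285,:380]=a; c[:,380:]=b; cv2.imwrite("pics/end.png",c[:,:,::-1])
E
```

```text
[473.6750024  253.99316497 134.99019321] [-5.31213494 -4.7972707  24.00873492] [-1.1910976   1.84709204  0.07531341] 57.086437940597534
```

View pics/end.png

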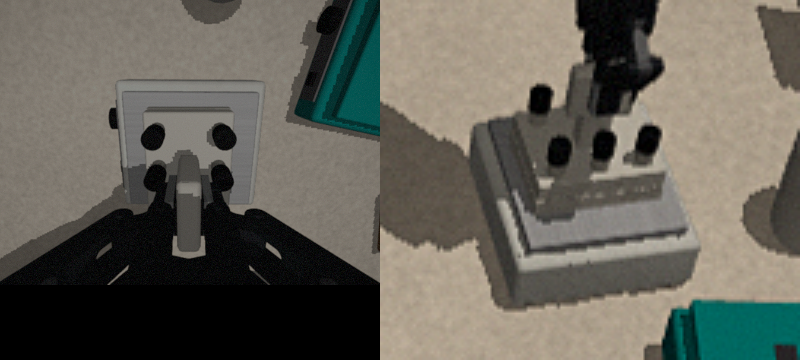

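The carrier sits flat, and the force rising to 24 N with no more travel shows the platform is at its stop. The foot is at about 64 mm, which is 72 minus 8. Handing in.

```bash
python3 -c "
from plant import env
print(env.hand_in())"
```

```text
the job is handed in; nothing more can be done
None
```

I fitted the white carrier over the mixer's pin, pressed it down to the stop and handed the job in still holding it at about 24 N; the hand-in returned no verdict.

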